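Move the larder row to the other rack in reverse order

ROBOT

A 6-joint arm with a two-finger parallel gripper is mounted at the origin on a cart in front of the work surface, level with it; the furniture and walls round the work are solid. World frame = base frame: x ahead of the robot, y to its left, z up, the work surface at z = 0. Lengths are in m, angles in rad, forces in N, time in s.
With the tool pointing down it reaches from about 0.275 to 0.875 m from the base axis. Payload 12.5 kg.
Tool frame: the origin (TCP) lies at the very end of the fingers, on their centre line; the grasp point (between the pads) lies 19 mm behind it; z points along the fingers, y is the line along which they close (so a half turn about z gives the same grasp; the last joint's range is limited). The gripper opens to 85 mm and grips with 20 to 120 N. Pads are 22 mm wide; open, the fingers measure 114 mm over their backs; the gripper's body (76 mm by 85 mm) begins 54 mm behind the grasp point. The pads swing forward as they close: fully open they stand 13 mm farther back than shut.
Start: joints at [1.144, 0.351, 1.652, -0, 1.139, -0.085], TCP at [0.184, 0.518, 0.231] pointing down, gripper open.
Joint ranges: [-2.75, 2.75], [-0.79, 2.1], [0.01, 2.65], [-1.57, 4.71], [0.07, 3.14], [-2.87, 2.87]. Speed limits (rad/s): [2.22, 2.22, 2.79, 3.14, 3.14, 3.14].

INTERFACE

Orientations are given as a 3x3 rotation matrix whose columns are the frame's x, y, z axes.
In Python, from bench import manip gives the robot as it stands. Calls block until the motion is done:
- manip.move_ptp(position, orientation): joint-space move of the TCP to a pose.
- manip.move_l(position, attitude=None, max_speed=0.15): straight line of the TCP; attitude=None keeps the orientation; max_speed is the mean speed in m/s.
- manip.move_j(angles): joint-space move.
- manip.set_gripper(opening, effort=None): opening from 0.0 (shut) to 1.0 (fully open); effort is the grip in N (None keeps the last); returns when the fingers have stopped.
- manip.dwell(seconds).
- manip.inverse_kinematics(position, orientation): joint angles nearest the present ones, or None.
- manip.grab_frame(name): name is "side" or "top"; returns (picture, depth): 400x640x3 uint8, red, green, blue; 400x640 float32, m along the optical axis (not along the pixel's ray), 0 where there is no reading.
- manip.get_calibration(name): a dict with "camera_matrix" (3x3 intrinsics, pixels), "k1" (the pictures are not rectified: a ray, as slopes to the right and down, at radius r is drawn at 1 + k1 r^2 times it, then the intrinsics apply), "R" (3x3) and "t" (3): a world point X has camera coordinates R X + t. Camera axes: x right, y down, z forward; pixel columns grow to the right and rows downward; lengths in m; the calibration is good to about 2 mm. A picture is of the moment at which its call begins. get_calibration takes no time and is no camera call.
A pose or a line that the arm cannot do raises manip.Unreachable and nothing moves.
- manip.sign_off(): hands the job in; it is judged then, once.
Trained networks look in the newest picture that a camera, given by its name, has taken for a name from the list of things; names that differ only in an ending like _2 or _b are one class to them, and where a whole thing is asked for, a point or a joint stands for the part that bears it (a point fixed in the world has none). Each returns a list of dicts, best first, with "confidence" (0 to 1); they miss things now and then, are a little off and sometimes report something else, mostly with a low value. They report only what shows in the picture. A call takes as long as a camera call. They do not tell look-alikes from the thing itself.
- manip.look_for(camera, name): "at" ([x, y, z] in m, in world coordinates, good to about 4 mm: the middle of the surface that is visible of it).
Readings, each from a call of its own:
- manip.current_time(): time.
- manip.current_qpos(): joint angles.
- manip.current_joint_vel(): joint speeds.
- manip.current_joint_torque(): joint torques, N m.
- manip.current_ee_pos(): TCP position.
- manip.current_tcp_rot(): TCP orientation.
- manip.current_force(): force on the tool from outside, world axes, zero at the start.
- manip.current_ft_torque(): the same for the moment, N m.
- manip.current_grip_width(): opening from 0.0 (shut) to 1.0 (fully open).
- manip.current_grip_force(): force on a finger pad.
Only numpy, scipy, OpenCV 4.12 (cv2) and the standard library are available. Lean on these libraries where they do the work, as an engineer would, in place of code of your own. Each camera call takes 0.05 s, during which the arm holds its last target. There are 200 camera calls.

TASK

A honey jar, a spice jar, a drinks can and a salt shaker stand in a row on the wooden rack. Move all four to the metal rack in reverse order: what stands at the left end of the wooden rack goes to the right end of the metal rack, the next one beside it, and so on (left and right as the robot sees them). Keep everything upright and leave each one centred on its own ringed seat.

Things in the scene. Friction and masses are not known exactly. Their poses are not given: they have to be found in the camera images.
- honey_mid (a point): the squat amber glass honey jar with a white lid; glass 58 mm across, straight up to about 40 mm above the foot, then narrowing; the fixed lid, 52 mm across, is its top 16 mm; 68 mm high in all. Loose, under 0.5 kg, stands upright on its round foot; can be gripped at any yaw. The point is on its axis, half-way up (34.0 mm above the foot); z points up along the axis
- spice_jar_mid (a point): the slim straight glass spice jar with a dark screw cap; 41 mm across, 105 mm high. Loose, under 0.5 kg, stands upright on its round foot; can be gripped at any yaw. The point is on its axis, half-way up (52.5 mm above the foot); z points up along the axis
- can_mid (a point): the closed drinks can, 64 to 66 mm across, 115 mm high, the widest of the four. Loose, under 0.5 kg, stands upright on its round foot; can be gripped at any yaw. The point is on its axis, half-way up (57.5 mm above the foot); z points up along the axis
- salt_mid (a point): the small white ceramic salt shaker with a steel top with holes; 43 to 47 mm across up to 64 mm above its foot, then rounded in; 72 mm high, a little higher and clearly narrower than the honey jar. Loose, under 0.5 kg, stands upright on its round foot; can be gripped at any yaw. The point is on its axis, half-way up (36.0 mm above the foot); z points up along the axis
- honey_mat: round cork mat, 76 mm across and 3 mm thick, fixed on the wooden rack; the one on which the honey jar stands at the start (the four mats look alike and stay where they are, so they record the first order). Origin: centre of its underside, on the board
- spice_jar_mat: round cork mat, 76 mm across and 3 mm thick, fixed on the wooden rack; the one on which the spice jar stands at the start (the four mats look alike and stay where they are, so they record the first order). Origin: centre of its underside, on the board
- can_mat: round cork mat, 76 mm across and 3 mm thick, fixed on the wooden rack; the one on which the drinks can stands at the start (the four mats look alike and stay where they are, so they record the first order). Origin: centre of its underside, on the board
- salt_mat: round cork mat, 76 mm across and 3 mm thick, fixed on the wooden rack; the one on which the salt shaker stands at the start (the four mats look alike and stay where they are, so they record the first order). Origin: centre of its underside, on the board
- old_rack: the wooden rack that holds the row at the start: board 95 x 330 mm on short feet, fixed, end cheeks up to 56 mm. Origin: centre of its foot at worktop level; x away from the robot, y along the row to the robot's left, z up; may be turned a little. Board top at z = 22 mm. Its four mats lie at x = 0, y = +120, +40, -40, -120 mm
- new_rack: the metal rack, empty at the start: board 95 x 330 mm on short feet, fixed, end cheeks up to 56 mm. Origin: centre of its foot at worktop level; x away from the robot, y along the row to the robot's left, z up; may be turned a little. Board top at z = 22 mm. Its four seats (flush dark rings 76 mm across; things stand on the board) are centred at x = 0, y = +120, +40, -40, -120 mm
Mind the look-alikes: they are no part of the job. What is shaped like the part that bears salt_mid but pink is not meant. What is shaped like the part that bears can_mid but pink is not meant.

How it is judged:
At the end, for the whole second after the job is handed in: All four stand still and upright (within 0.12 rad) on the metal rack, each within 15 mm along and across the rack of the centre of the seat that mirrors its first place (first from the left on the wooden rack is last from the left on the metal one, second is third, and so on) (((y of honey_mat in the frame of old_rack between 0.095 and 0.145 m and y of honey_mid in the frame of new_rack between -0.135 and -0.105 m) or (y of honey_mat in the frame of old_rack between 0.015 and 0.065 m and y of honey_mid in the frame of new_rack between -0.055 and -0.025 m) or (y of honey_mat in the frame of old_rack between -0.065 and -0.015 m and y of honey_mid in the frame of new_rack between 0.025 and 0.055 m) or (y of honey_mat in the frame of old_rack between -0.145 and -0.095 m and y of honey_mid in the frame of new_rack between 0.105 and 0.135 m)) and x of honey_mid in the frame of new_rack between -0.015 and 0.015 m and z of honey_mid in the frame of new_rack between 0.05 and 0.062 m and angle between each of honey_mid, spice_jar_mid, can_mid, salt_mid's own z axis and vertical below 0.12 rad and linear speed of each of honey, spice_jar, can, salt below 0.02 m/s and angular speed of each of honey, spice_jar, can, salt below 0.2 rad/s and ((y of spice_jar_mat in the frame of old_rack between 0.095 and 0.145 m and y of spice_jar_mid in the frame of new_rack between -0.135 and -0.105 m) or (y of spice_jar_mat in the frame of old_rack between 0.015 and 0.065 m and y of spice_jar_mid in the frame of new_rack between -0.055 and -0.025 m) or (y of spice_jar_mat in the frame of old_rack between -0.065 and -0.015 m and y of spice_jar_mid in the frame of new_rack between 0.025 and 0.055 m) or (y of spice_jar_mat in the frame of old_rack between -0.145 and -0.095 m and y of spice_jar_mid in the frame of new_rack between 0.105 and 0.135 m)) and x of spice_jar_mid in the frame of new_rack between -0.015 and 0.015 m and z of spice_jar_mid in the frame of new_rack between 0.0685 and 0.0805 m and ((y of can_mat in the frame of old_rack between 0.095 and 0.145 m and y of can_mid in the frame of new_rack between -0.135 and -0.105 m) or (y of can_mat in the frame of old_rack between 0.015 and 0.065 m and y of can_mid in the frame of new_rack between -0.055 and -0.025 m) or (y of can_mat in the frame of old_rack between -0.065 and -0.015 m and y of can_mid in the frame of new_rack between 0.025 and 0.055 m) or (y of can_mat in the frame of old_rack between -0.145 and -0.095 m and y of can_mid in the frame of new_rack between 0.105 and 0.135 m)) and x of can_mid in the frame of new_rack between -0.015 and 0.015 m and z of can_mid in the frame of new_rack between 0.0735 and 0.0855 m and ((y of salt_mat in the frame of old_rack between 0.095 and 0.145 m and y of salt_mid in the frame of new_rack between -0.135 and -0.105 m) or (y of salt_mat in the frame of old_rack between 0.015 and 0.065 m and y of salt_mid in the frame of new_rack between -0.055 and -0.025 m) or (y of salt_mat in the frame of old_rack between -0.065 and -0.015 m and y of salt_mid in the frame of new_rack between 0.025 and 0.055 m) or (y of salt_mat in the frame of old_rack between -0.145 and -0.095 m and y of salt_mid in the frame of new_rack between 0.105 and 0.135 m)) and x of salt_mid in the frame of new_rack between -0.015 and 0.015 m and z of salt_mid in the frame of new_rack between 0.052 and 0.064 m); the robot touches nothing.
It fails at once if one of the four things is tipped over (tilted more than 0.7 rad) (angle between any of honey_mid, spice_jar_mid, can_mid, salt_mid's own z axis and vertical above 0.7 rad).
It also fails if it takes over 93 s, if anything falls off the work surface, if the arm or the gripper's body presses on something with over 40 N, if the wrist force passes 120 N, or if a joint passes its speed limit or range.

## Working session

There is one attempt and no reset: what is moved stays moved. The work goes in short steps, each a Python script; the robot and the scene stay as the last script left them, time stands still between calls to the robot, and variables do not carry over. Pictures are saved under pics/ and viewed, at most 14 in all, crops included, and the job is handed in when it is done.

```bash
mkdir -p pics; ls; python3 - <<'E'
from bench import manip as m
import cv2,numpy as np
for c in("side","top"):
    p,d=m.grab_frame(c); cv2.imwrite(f"pics/{c}0.png",p[:,:,::-1]); np.save(f"{c}_d.npy",d)
    k=m.get_calibration(c); print(c,np.round(k["camera_matrix"],1).tolist(),k["k1"],np.round(-k["R"].T@k["t"],3),np.round(k["R"],2).tolist())
    for n in("honey_mid","spice_jar_mid","can_mid","salt_mid","old_rack","new_rack","honey_mat"):
        print(n,[(np.round(r["at"],3).tolist(),round(r["confidence"],2)) for r in m.look_for(c,n)])
print(m.current_time())
E
```

```text
pics
side [[519.3, 0.0, 308.8], [0.0, 519.3, 206.3], [0.0, 0.0, 1.0]] -0.02514071067502695 [ 0.028 -0.257  0.994] [[0.3, -0.95, 0.0], [-0.8, -0.25, -0.55], [0.52, 0.16, -0.84]]
honey_mid [([0.611, -0.248, 0.086], 0.75)]
spice_jar_mid [([0.615, -0.089, 0.104], 0.67), ([0.602, -0.01, 0.019], 0.34)]
can_mid [([0.606, -0.018, 0.126], 0.95), ([0.721, -0.228, 0.097], 0.87)]
salt_mid [([0.614, -0.169, 0.082], 0.93), ([0.482, -0.238, 0.065], 0.72)]
old_rack [([0.591, -0.129, 0.028], 0.75)]
new_rack [([0.437, -0.008, 0.022], 0.81)]
honey_mat [([0.606, -0.264, 0.02], 0.63)]
top [[449.9, 0.0, 317.4], [0.0, 449.9, 206.0], [0.0, 0.0, 1.0]] 0.044284864050964885 [ 0.476 -0.08   1.114] [[-0.02, -1.0, -0.01], [-0.99, 0.02, -0.1], [0.1, 0.01, -1.0]]
honey_mid [([0.625, -0.24, 0.094], 0.77)]
spice_jar_mid [([0.617, -0.086, 0.13], 0.54)]
can_mid [([0.62, -0.017, 0.136], 0.79), ([0.731, -0.226, 0.108], 0.67)]
salt_mid [([0.494, -0.237, 0.07], 0.82), ([0.617, -0.167, 0.092], 0.69)]
old_rack [([0.613, -0.135, 0.018], 0.62)]
new_rack [([0.443, 0.0, 0.026], 0.56), ([0.622, -0.164, 0.093], 0.45)]
honey_mat [([0.604, -0.246, 0.029], 0.7)]
0.8
```

View pics/side0.png

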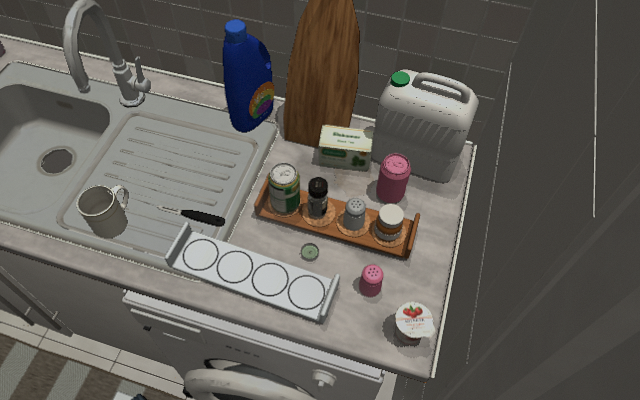

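View pics/top0.png

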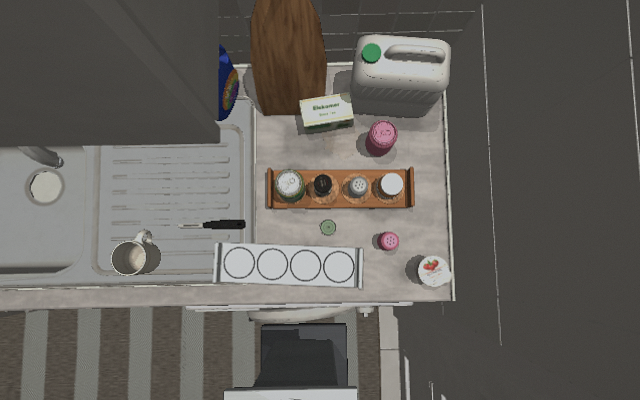

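Side picture: can (285,188), spice jar (318,197), salt (355,213) and honey jar (390,224) stand left to right on the wooden rack. The metal rack's rings are at (200,254), (235,267), (270,279) and (306,292).

Could be confused: the can with the pink can (393,178), the salt with the pink shaker (372,280), and the honey jar with the yoghurt cup (412,322). By the description I take the green can, the white shaker and the white-lidded amber jar, all of them on the wooden rack. Next come the precise measurement and one close crop.

```bash
cat > vis.py <<'E'
import numpy as np, cv2
from bench import manip as m
def cal(c):
    k=m.get_calibration(c); return k["camera_matrix"],np.array([k["k1"],0,0,0.]),np.array(k["R"]),np.array(k["t"])
def rays(c,px):
    # same model as OpenCV's k1
    K,D,R,t=cal(c); u=cv2.undistortPoints(np.float64(px).reshape(-1,1,2),K,D).reshape(-1,2)
    return np.c_[u,np.ones(len(u))]
def on_plane(c,px,z):
    K,D,R,t=cal(c); d=rays(c,px)@R; o=-R.T@t
    return o+d*((z-o[2])/d[:,2])[:,None]
def cloud(c,depth):
    K,D,R,t=cal(c); v,u=np.mgrid[:400,:640]
    P=rays(c,np.c_[u.ravel(),v.ravel()])*depth.reshape(-1,1)
    X=(P-t)@R; X[depth.ravel()==0]=np.nan
    return X.reshape(400,640,3)
def rings(c,img,z=0.022,c0=(0.44,0.0)):
    g=cv2.cvtColor(img,cv2.COLOR_RGB2GRAY)
    b=cv2.adaptiveThreshold(cv2.GaussianBlur(g,(3,3),0),255,cv2.ADAPTIVE_THRESH_MEAN_C,cv2.THRESH_BINARY_INV,15,8)
    cs,_=cv2.findContours(b,cv2.RETR_LIST,cv2.CHAIN_APPROX_NONE); out=[]
    for k in cs:
        if len(k)<40: continue
        e=cv2.fitEllipse(k); a,bb=e[1]
        if not(20<a<60 and bb<1.6*a and cv2.contourArea(k)>.8*np.pi*a*bb/4): continue
        X=on_plane(c,[e[0]],z)[0]
        if abs(X[0]-c0[0])<.1 and abs(X[1]-c0[1])<.2: out.append((X[:2],e))
    return out
E
python3 - <<'E'
from vis import *
np.set_printoptions(precision=4,suppress=True)
G={"can":(.615,-.017,.14),"spice":(.615,-.088,.13),"salt":(.615,-.168,.097),"honey":(.618,-.243,.093)}
for c in("side","top"):
    img=cv2.imread(f"pics/{c}0.png")[:,:,::-1].copy(); d=np.load(f"{c}_d.npy"); X=cloud(c,d)
    for x,e in sorted(rings(c,img),key=lambda r:-r[0][1]): print(c,"ring",x,np.round(e[0]),np.round(e[1],1))
    for n,(x,y,z) in G.items():
        s=(np.hypot(X[...,0]-x,X[...,1]-y)<.045)
        zz=X[...,2][s]; top=np.nanpercentile(zz,97)
        q=X[s&(X[...,2]>top-.010)]; mm=(q.min(0)+q.max(0))/2
        # symmetric axis along y from body silhouettes
        b=X[s&(X[...,2]>.05)]
        print(c,n,"top",round(top,4),"mean",q.mean(0)[:2],"mid",mm[:2],"body y",np.percentile(b[:,1],[1,99]),len(q))
    if c=="top":
        for u,v in[(100,50),(200,80),(40,100),(210,135)]: print((u,v),X[v,u])
        for u,v in[(240,215),(380,215),(328,228)]: print("rim",X[v,u])
    # wood rack: board visible pixels
    hsv=cv2.cvtColor(img,cv2.COLOR_RGB2HSV)
    s=(abs(X[...,2]-.022)<.008)&(abs(X[...,0]-.61)<.08)&(abs(X[...,1]+.13)<.2)&(hsv[...,1]>90)
    q=X[s][:,:2].astype(np.float32); print("wood",cv2.minAreaRect(q))
i=cv2.imread("pics/side0.png")[150:260,240:430]; cv2.imwrite("pics/crop0.png",cv2.resize(i,None,fx=4,fy=4,interpolation=2))
from bench import manip as m; print(m.current_time())
E
```

```text
side ring [0.451 0.117] [200. 254.] [27.9 33.5]
side ring [0.446  0.0369] [234. 266.] [29.  33.6]
side ring [ 0.4412 -0.0428] [270. 279.] [30.3 33.7]
side ring [ 0.4364 -0.1226] [306. 292.] [31.4 34.2]
side can top 0.1382 mean [ 0.6228 -0.0135] mid [ 0.6243 -0.0127] body y [-0.0456  0.0146] 578
side spice top 0.1307 mean [ 0.6221 -0.0872] mid [ 0.6242 -0.0755] body y [-0.108  -0.0436] 293
side salt top 0.0962 mean [ 0.6198 -0.1714] mid [ 0.6224 -0.171 ] body y [-0.1918 -0.1507] 273
side honey top 0.0935 mean [ 0.6229 -0.2465] mid [ 0.6244 -0.2463] body y [-0.2732 -0.2194] 450
wood ((0.6253395676612854, -0.13347521424293518), (0.3414127230644226, 0.0978422462940216), 89.00770568847656)
top ring [0.4518 0.1177] [239. 262.] [28.4 28.9]
top ring [0.4468 0.0376] [272. 264.] [28.3 28.7]
top ring [ 0.4423 -0.042 ] [305. 265.] [28.4 28.5]
top ring [ 0.4374 -0.1224] [338. 267.] [28.7 28.9]
top can top 0.8984 mean [0.5967 0.0213] mid [0.5992 0.0216] body y [-0.0379  0.0238] 461
top spice top 0.132 mean [ 0.625  -0.0869] mid [ 0.6258 -0.0749] body y [-0.1061 -0.0437] 286
top salt top 0.0975 mean [ 0.6249 -0.1699] mid [ 0.6256 -0.17  ] body y [-0.1893 -0.1493] 254
top honey top 0.0954 mean [ 0.6271 -0.2452] mid [ 0.6276 -0.2455] body y [-0.2692 -0.2175] 394
(100, 50) [0.5877 0.0385 0.8753]
(200, 80) [0.6222 0.0196 0.7433]
(40, 100) [0.5871 0.1182 0.798 ]
(210, 135) [0.5876 0.0232 0.6942]
rim [0.5679 0.1182 0.0009]
rim [ 0.5615 -0.2292 -0.0007]
rim [ 0.5313 -0.0994  0.0058]
wood ((0.6262179613113403, -0.12992043793201447), (0.33125564455986023, 0.09450598806142807), 89.10088348388672)
0.8
```

View pics/crop0.png

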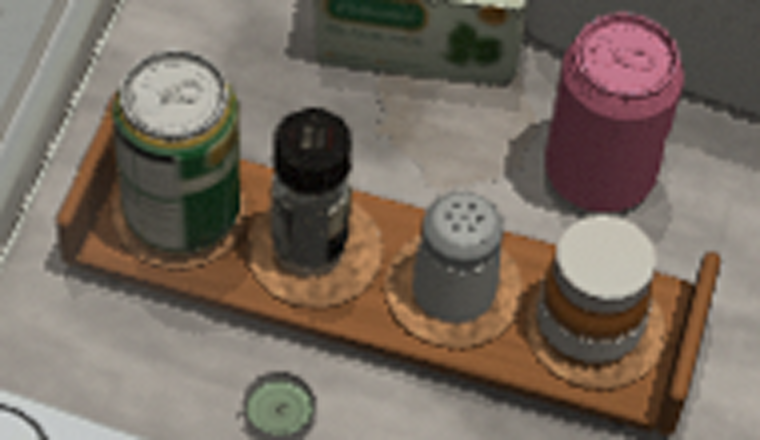

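The crop shows green can, dark-capped spice jar, white shaker and white-lidded honey jar, left to right. The pink can is outside the rack, so the choice is confirmed. I'll start with the can.

```bash
cat > job.py <<'E'
import numpy as np
from bench import manip as m
OBJ={"can":((.625,-.0135),.056),"spice":((.6245,-.087),.050),"salt":((.6235,-.1705),.020),"honey":((.626,-.2455),.008)} # axis, TCP above foot
SEAT={"can":(.4369,-.1225),"spice":(.4418,-.0424),"salt":(.4464,.0373),"honey":(.4514,.1174)}
YP,YN,UP=-.016,-.060,.15
def rot(yaw,s=1):
    y=s*np.array([np.cos(yaw),np.sin(yaw),0]); z=np.array([0,0,-1.]); return np.c_[np.cross(y,z),y,z]
def side():  # sign that keeps the last joint nearest its middle, for all poses
    best=None
    for s in(1,-1):
        q=[m.inverse_kinematics([*p,h+.025+u],rot(a,s)) for P,a in((OBJ,YP),(SEAT,YN)) for n in OBJ for h in[OBJ[n][1]] for u in(0,UP) for p in[P[n][0] if P is OBJ else P[n]]]
        w=9 if any(k is None for k in q) else max(abs(k[5]) for k in q)
        if best is None or w<best[0]: best=(w,s)
    return best
def st(t): print(t,"t",round(m.current_time(),1),"w",round(m.current_grip_width(),3),"F",np.round(m.current_force(),1),"grip",round(m.current_grip_force(),1),np.round(m.current_ee_pos(),4),flush=True)
def pick(n,s,first=False):
    (x,y),h=OBJ[n]; z=.025+h
    (m.move_ptp if first else lambda p,o:m.move_l(p,o,.3))([x,y,z+UP],rot(YP,s))
    m.move_l([x,y,z],max_speed=.12); st("down"); m.set_gripper(0.,50.); st("grip "+n)
    m.move_l([x,y,z+UP],max_speed=.15); st("up")
def place(n,s):
    (x,y),h=SEAT[n],OBJ[n][1]; z=.022+h
    m.move_l([x,y,z+UP],rot(YN,s),.22); m.move_l([x,y,z+.02],max_speed=.15); m.move_l([x,y,z+.001],max_speed=.04); st("low")
    m.set_gripper(1.); m.dwell(.2); m.move_l([x,y,z+UP],max_speed=.2); st("placed "+n)
E
python3 - <<'E'
from job import *
w,s=side(); print(w,s)
if w<2.8: pick("can",s,True)
E
```

```text
0.4269490218947807 1
down t 4.7 w 1.001 F [-0.  -0.2  0.1] grip 0.0 [ 0.6254 -0.0136  0.0817]
grip can t 5.0 w 0.751 F [-1.3  0.1  4.6] grip 54.1 [ 0.6255 -0.0136  0.082 ]
up t 6.1 w 0.747 F [-0.6  0.4 -2.6] grip 55.4 [ 0.6245 -0.0134  0.2299]
```

```bash
python3 - <<'E'
from job import *
place("can",1); pick("spice",1)
import cv2; p,d=m.grab_frame("side"); cv2.imwrite("pics/side1.png",p[:,:,::-1])
E
```

```text
low t 8.9 w 0.745 F [-0.9 -0.5  3.1] grip 55.8 [ 0.4367 -0.1225  0.0789]
placed can t 10.4 w 1.005 F [-0.5  0.2  0.3] grip 0.0 [ 0.4364 -0.1223  0.227 ]
down t 12.5 w 0.993 F [0.1 0.5 0.4] grip 0.0 [ 0.6249 -0.0871  0.0757]
grip spice t 13.0 w 0.466 F [1.1 0.4 4.2] grip 49.8 [ 0.6248 -0.0871  0.0754]
up t 14.2 w 0.466 F [-1.  -0.  -1.7] grip 50.3 [ 0.624  -0.0869  0.2239]
```

View pics/side1.png

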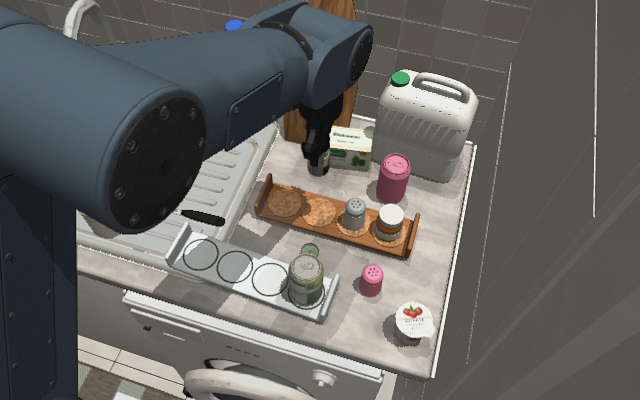

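The can stands upright on the right-end ring (306,280), and the spice jar is held at (318,165). Carrying on with the other three.

```bash
python3 - <<'E'
from job import *
place("spice",1); pick("salt",1)
if m.current_grip_width()>.4: place("salt",1); pick("honey",1)
E
```

```text
low t 16.9 w 0.469 F [ 0.1  0.7 -1.2] grip 50.2 [ 0.4417 -0.0424  0.0728]
placed spice t 18.5 w 0.998 F [-0.6  0.3 -0.1] grip 0.0 [ 0.4413 -0.0423  0.2211]
down t 20.8 w 1.002 F [ 0.3 -0.1  1.4] grip 0.0 [ 0.6239 -0.1707  0.0458]
grip salt t 21.2 w 0.505 F [-1.4  0.7  5.6] grip 51.3 [ 0.6239 -0.1706  0.0458]
up t 22.4 w 0.507 F [ 0.5 -0.4 -2.2] grip 50.9 [ 0.623  -0.1703  0.1939]
low t 25.4 w 0.505 F [-1.6  0.   2.2] grip 51.3 [0.4461 0.0373 0.0428]
placed salt t 27.0 w 0.999 F [-1.4 -0.9 -0.6] grip 0.0 [0.4458 0.0373 0.1911]
down t 29.7 w 1.0 F [0.8 0.9 0.2] grip 0.0 [ 0.6265 -0.2457  0.0339]
grip honey t 30.1 w 0.661 F [-0.6  0.8  5.5] grip 53.6 [ 0.6264 -0.2457  0.034 ]
up t 31.2 w 0.665 F [-0.1 -0.3 -2.2] grip 53.3 [ 0.6256 -0.2453  0.1819]
```

```bash
python3 - <<'E'
from job import *
place("honey",1); m.move_j([1.144,0.351,1.652,0,1.139,-0.085]); m.dwell(.5)
from vis import *
np.set_printoptions(precision=4,suppress=True)
for c in("side","top"):
    p,d=m.grab_frame(c); cv2.imwrite(f"pics/{c}2.png",p[:,:,::-1]); X=cloud(c,d)
    for n,(x,y) in SEAT.items():
        s=(np.hypot(X[...,0]-x,X[...,1]-y)<.036)&(X[...,2]<.2); top=np.nanpercentile(X[...,2][s],97)
        q=X[s&(X[...,2]>top-.01)]; D=np.array((q.mean(0)-[x,y,0])[:2])
        print(c,n,"top",round(top,4),"off",D)
i=cv2.imread("pics/side2.png")[190:340,150:380]; cv2.imwrite("pics/crop2.png",cv2.resize(i,None,fx=3.4,fy=3.4,interpolation=2))
print(m.current_time())
E
```

```text
low t 34.8 w 0.655 F [-3.2 -0.3  6.5] grip 54.1 [0.4512 0.1174 0.031 ]
placed honey t 36.3 w 1.004 F [ 0.3 -0.3  0. ] grip 0.0 [0.4509 0.1173 0.1791]
side can top 0.1359 off [-0.0024  0.0005]
side spice top 0.1283 off [-0.0018 -0.0012]
side salt top 0.094 off [-0.0037 -0.0016]
side honey top 0.091 off [-0.0027 -0.0016]
top can top 0.1367 off [0.0001 0.0013]
top spice top 0.129 off [ 0.0002 -0.0005]
top salt top 0.0944 off [-0.0008 -0.0006]
top honey top 0.0923 off [-0.0005 -0.0016]
38.7
```

View pics/crop2.png

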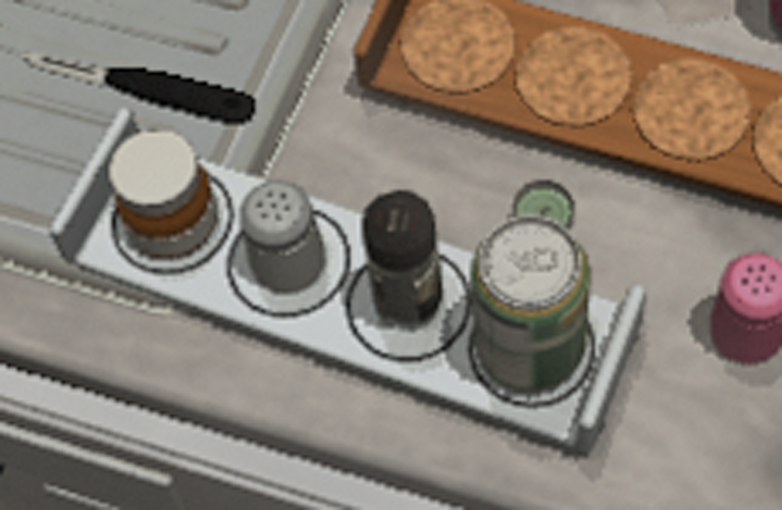

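The crop shows honey (160,205), salt (283,245), spice (403,260) and can (532,305), all upright and centred on their rings, in reversed order.

```bash
python3 -c "
from bench import manip as m
print(m.sign_off())"
```

```text
the job is handed in; nothing more can be done
None
```

All four now stand upright on the metal rack in reverse order (honey jar, salt shaker, spice jar, can from left to right), each measured within about 4 mm of its seat centre; the job was handed in at about 39 s of the 93 s limit, and sign-off returned no verdict.

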